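# Put the wrench sockets back on their rail in order of width

## Robot

A 7-joint arm with a two-finger parallel gripper is mounted at the origin on the work surface. World frame = base frame: x ahead of the robot, y to its left, z up, the work surface at z = 0. Lengths are in m, angles in degrees, forces in N, time in s.
With the tool pointing down it reaches from about 0.4 to 0.85 m from the base axis. Payload 4.5 kg.
Tool frame: the origin (TCP) lies midway between the tips of the shut fingers; the grasp point (between the pads) lies 19 mm behind it; z points along the fingers, y is the direction in which the jaws open and shut (so a half turn about z gives the same grasp; the last joint's range is limited). The gripper opens to 88 mm and grips with 3 to 60 N. Pads are 18 mm wide; open, the fingers measure 123 mm over their backs; the gripper's body (75 mm by 187 mm) begins 45 mm behind the grasp point.
Start: joints at [1.937, 39.483, -11.15, 89.685, 9.013, 51.709, -12.324], TCP at [0.625, 0, 0.239] pointing down, gripper open.
Joint ranges: [-172.22, 172.22], [-26.19, 119.32], [-84.43, 86.54], [7.71, 146.69], [-57.33, 237.33], [2.42, 119.75], [-152.13, 152.13]. Speed limits (degrees/s): [147.25, 147.25, 180, 180, 180, 180, 180].

## Interface

Orientations are given as [roll, pitch, yaw] about the fixed x, y, z axes, in that order (R = Rz(yaw) Ry(pitch) Rx(roll)).
In Python, from plant import env gives the robot as it stands.
- The arm moves only by the tool jog_arm, never from a script. Its argument "motion" is one flat list of numbers, 6 for each row, row after row: the shift along the tool's x, y, z in units of 0.3 m (1.0 is 0.3 m), then the turn, a rotation vector about the tool's x, y, z in units of 60 degrees (1.0 is 60 degrees). A call has exactly 10 rows; each row is the pose to reach, as a shift and turn from the pose measured when the call began, along the tool's axes at that moment; what a row does not reach only later rows make up. A row lasts 1/8 s, in which the tool goes at most 62.5 mm and 10.7 degrees, less where a joint would pass 70% of its speed; a pose out of reach is approached as far as the arm can. A call with a number of a shift or a turn outside -1 to 1 is refused whole. A call with a gripper value outside its range is refused whole. "claw" is the opening, from -1 (shut) to 1 (fully open), so that 0 is half open, set as the call begins (left out, the last holds). The fingers move at their own pace and stop on an object; "squeeze" is the grip in N (left out, the last holds). Time passes only in rows, so rows that repeat a pose let the fingers close, or fill a call up. It gives the time, the measured TCP pose, the force and the opening at its end, in the units of the state.
- env.get_obs(): the state, without advancing time (a new reading comes with each control period).
- env.read_camera(name): name is "scene" or "side" or "wrist"; returns (picture, depth): 480x640x3 uint8, red, green, blue; 480x640 float32, m along the optical axis (not along the pixel's ray), 0 where there is no reading.
- env.get_calibration(name): a dict with "fx", "fy", "cx", "cy" (pixels), "eye" and "rotation" of the camera in the world; the wrist camera has in their place "tool_from_camera" (4x4, takes a point from camera to tool coordinates, whose origin is the TCP and whose axes are the flange's). Camera axes: x right, y down, z forward; pixel columns grow to the right and rows downward; lengths in m; the calibration is good to about 2 mm. A picture is of the moment at which its call begins: read the wrist's pose just before it. get_calibration takes no time and is no camera call.
- env.hand_in(): hands the job in, once; it reports no verdict.
Trained networks look in the newest picture that a camera, given by its name, has taken for a name from the list of things; names that differ only in an ending like _2 or _b are one class to them, and where a whole thing is asked for, a point or a joint stands for the part that bears it (a point fixed in the world has none). Each returns a list of dicts, best first, with "score" (0 to 1); they miss things now and then, are a little off and sometimes report something else, mostly with a low value. They report only what shows in the picture. A call takes as long as a camera call. They do not tell look-alikes from the thing itself.
- env.spot_in(camera, query): "at" ([row, column] as shares, 0 to 1, of the picture: columns of its width, rows of its height, amid what is visible of it).
The state is a dict: "time_s": time; "joints": joint angles; "qd": joint speeds; "effort": joint torques, N m; "ee_pos": TCP position; "tool_rot": TCP orientation; "ft_force": force on the tool from outside, world axes, zero at the start; "wrist_torque": the same for the moment, N m; "grip_width": finger opening in m.
Only numpy, scipy, OpenCV 4.12 (cv2) and the standard library are available. Lean on these libraries where they do the work, as an engineer would, in place of code of your own. Each camera call takes 0.05 s, during which the arm holds its last target.

## Task

Put the four loose wrench sockets back on the socket rail: stand each upright, opening up, in the middle of its own black rubber pad, in order of width (outside diameter, not height), with the narrowest next to the loop handle and the widest at the far end. Let go of them all, and leave the yellow oil bottle standing where it is.

Things in the scene. Friction and masses are not known exactly. Their poses are not given: they have to be found in the camera images.
- socket_28_mid (a point): Plain bright-steel wrench socket, a cylinder 28 mm in outside diameter and 80 mm tall, standing upright on the table with its hexagonal opening upwards (the narrowest of the four, a tall deep socket). This point is at its centre, on its axis and half-way up (40 mm above its foot); z along the axis towards the opening. Weight 0.15 to 0.6 kg.
- socket_36_mid (a point): Plain bright-steel wrench socket, a cylinder 36 mm in outside diameter and 52 mm tall, standing upright on the table with its hexagonal opening upwards (second narrowest, a short one). This point is at its centre, on its axis and half-way up (26 mm above its foot); z along the axis towards the opening. Weight 0.15 to 0.6 kg.
- socket_44_mid (a point): Plain bright-steel wrench socket, a cylinder 44 mm in outside diameter and 74 mm tall, standing upright on the table with its hexagonal opening upwards (second widest, a tall one). This point is at its centre, on its axis and half-way up (37 mm above its foot); z along the axis towards the opening. Weight 0.15 to 0.6 kg.
- socket_52_mid (a point): Plain bright-steel wrench socket, a cylinder 52 mm in outside diameter and 58 mm tall, standing upright on the table with its hexagonal opening upwards (the widest, a short one). This point is at its centre, on its axis and half-way up (29 mm above its foot); z along the axis towards the opening. Weight 0.15 to 0.6 kg.
- pad_a: One of four identical black rubber discs, 58 mm across, in a straight row at 80 mm centres on a fixed aluminium rail (394 x 70 x 10 mm, up to 17 degrees off the y direction). Origin at the centre of its underside, 10 mm above the table; its top is 3 mm higher. x across the rail, y along it. The letter says nothing of its place in the row: judge that from the handle.
- pad_b: One of four identical black rubber discs, 58 mm across, in a straight row at 80 mm centres on a fixed aluminium rail (394 x 70 x 10 mm, up to 17 degrees off the y direction). Origin at the centre of its underside, 10 mm above the table; its top is 3 mm higher. x across the rail, y along it. The letter says nothing of its place in the row: judge that from the handle.
- pad_c: One of four identical black rubber discs, 58 mm across, in a straight row at 80 mm centres on a fixed aluminium rail (394 x 70 x 10 mm, up to 17 degrees off the y direction). Origin at the centre of its underside, 10 mm above the table; its top is 3 mm higher. x across the rail, y along it. The letter says nothing of its place in the row: judge that from the handle.
- pad_d: One of four identical black rubber discs, 58 mm across, in a straight row at 80 mm centres on a fixed aluminium rail (394 x 70 x 10 mm, up to 17 degrees off the y direction). Origin at the centre of its underside, 10 mm above the table; its top is 3 mm higher. x across the rail, y along it. The letter says nothing of its place in the row: judge that from the handle.
- handle: Fixed upright loop of 10 mm steel rod with a black 16 mm grip on top, 62 mm wide, 48 mm tall, across one end of the rail (which end varies; the other has only a flat bolt head). Origin at the middle of its foot, on the rail's centre line, 10 mm above the table; x across the rail, y along it (either way). The pads' centres lie 65, 145, 225 and 305 mm from it.
- oil_bottle_mid (a point): Yellow plastic oil bottle, black cap, 56 mm diameter, 150 mm tall, standing loose on the table left of the rail: not part of the job, leave it standing where it is. This point is on its axis, half-way up (75 mm above its foot). A spanner beyond the rail, and a screwdriver and a low steel tray far to the sides, lie out of the way.
Mind the look-alikes: they are no part of the job. Leave any purple or white look-alike of the handle alone.

How it is judged:
By the outcome, as a careful person would: the job done as asked, in the order asked, and still so for the second after the job is handed in, with the robot touching nothing.
It also fails if it takes over 112 s, if anything falls off the work surface, if the arm or the gripper's body presses on something with over 40 N, if the wrist force passes 120 N, or if a joint passes its speed limit or range.

## Working session

There is one attempt and no reset: what is moved stays moved. The work goes in short steps, Python scripts to look and compute and a tool call to move; the robot and the scene stay as the last step left them, time stands still between calls to the robot, and variables do not carry over. Pictures are saved under pics/ and viewed, and the job is handed in when it is done.

Besides the shell and the picture viewer there is one more tool, called after "Emit:" by a JSON object that holds its "op" and its "data", one argument or row to a line. jog_arm: Moves the arm, as the interface text tells. Its arguments: {"type":"object","properties":{"motion":{"type":"array"},"claw":{"type":"number"},"squeeze":{"type":"number"}},"required":["motion"]}

```bash
ls; mkdir -p pics
python3 - <<'E'
from plant import env
import cv2
print(env.get_obs())
for n in ["scene","side"]:
    im,d=env.read_camera(n); cv2.imwrite(f"pics/{n}0.png",im[:,:,::-1]); 
    import numpy as np; np.save(f"pics/{n}0_d.npy",d); print(n,env.get_calibration(n))
    for q in ["socket_28_mid","socket_36_mid","socket_44_mid","socket_52_mid","pad_a","handle","oil_bottle_mid"]:
        print(q,[(round(r["score"],2),round(r["at"][0]*480),round(r["at"][1]*640)) for r in env.spot_in(n,q)])
E
```

```text
pics
{'time_s': 0.0, 'joints': array([  1.93508401,  39.53350965, -11.14458454,  89.74513758,
         9.01255338,  51.71042315, -12.32421824]), 'qd': array([-0.00885919, -0.05636903,  0.04602172, -0.07277275, -0.01271071,
        0.02125784,  0.07982416]), 'effort': array([ 3.38560185e-04, -5.27571630e+01, -1.26686912e+00, -1.53434461e+01,
       -5.26333472e-02,  6.56995355e-03,  1.65937727e-04]), 'ee_pos': array([ 6.24356586e-01, -3.69550687e-05,  2.37905147e-01]), 'tool_rot': array([-1.79893102e+02,  8.01187075e-03,  9.00062551e+01]), 'ft_force': array([-0.55091507,  0.22665015, -0.14900161]), 'wrist_torque': array([ 0.00532958, -0.01151534,  0.03069827]), 'grip_width': 0.08805313857678426}
scene {'fx': 542.9329923970713, 'fy': 542.9329923970713, 'cx': 324.481950829339, 'cy': 239.21559384434, 'eye': array([ 1.15457503, -0.36025032,  0.68738148]), 'rotation': array([-129.72229263,    0.89881695,   52.55586756])}
socket_28_mid [(0.74, 216, 286)]
socket_36_mid [(0.76, 256, 218)]
socket_44_mid [(0.64, 199, 350), (0.44, 357, 224)]
socket_52_mid [(0.65, 299, 137), (0.33, 357, 225)]
pad_a [(0.93, 356, 224), (0.59, 297, 295), (0.55, 273, 323)]
handle [(0.94, 244, 345), (0.81, 229, 389), (0.67, 273, 460), (0.43, 300, 292)]
oil_bottle_mid [(0.92, 187, 449), (0.55, 244, 344)]
side {'fx': 569.6564508254535, 'fy': 569.6564508254535, 'cx': 315.38334853391814, 'cy': 245.79272785517784, 'eye': array([0.38372957, 0.9509639 , 0.80176616]), 'rotation': array([-128.38661248,    1.01568868, -168.40673384])}
socket_28_mid [(0.93, 278, 387)]
socket_36_mid [(0.67, 239, 397)]
socket_44_mid [(0.63, 333, 365)]
socket_52_mid [(0.62, 198, 392), (0.2, 251, 318)]
pad_a [(0.87, 252, 316), (0.57, 226, 313), (0.56, 270, 313), (0.56, 209, 315)]
handle [(0.74, 378, 283), (0.69, 304, 211), (0.68, 284, 319), (0.66, 314, 292)]
oil_bottle_mid [(0.71, 378, 283)]
```

View pics/scene0.png

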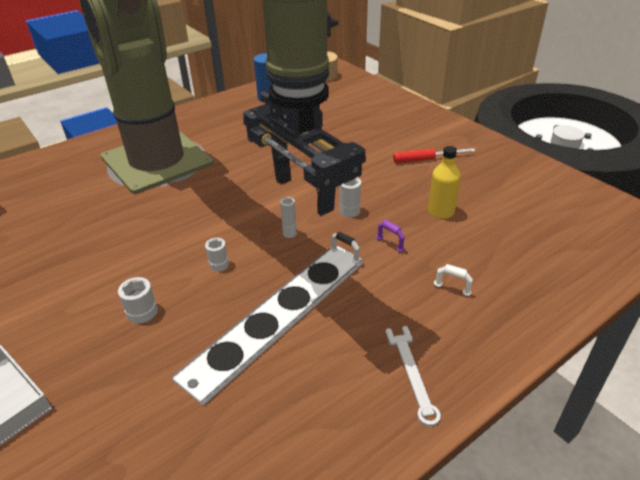

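View pics/side0.png

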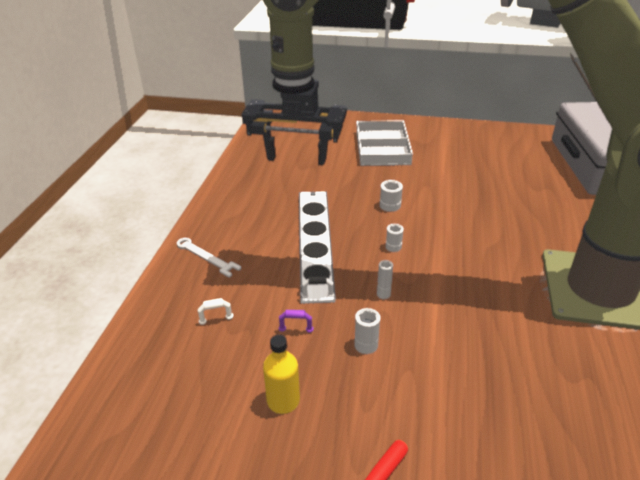

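The real handle is the black-gripped loop on the rail at scene (345,244). The purple (391,236) and white (455,278) loops are look-alikes and stay put. In the scene view the sockets are 28 at (288,216), 36 at (217,255), 44 at (350,196) and 52 at (138,300). The handle is at the +y end. Next I'll measure positions from depth.

```bash
cat > h.py <<'E'
import numpy as np,cv2
from scipy.spatial.transform import Rotation as R
from scipy.optimize import least_squares
def cloud(cal,d,T=None):
    v,u=np.mgrid[0:480,0:640]
    P=np.stack([(u-cal['cx'])/cal['fx']*d,(v-cal['cy'])/cal['fy']*d,d],-1)
    if T is None: Rm=R.from_euler('xyz',cal['rotation'],degrees=True).as_matrix(); t=cal['eye']
    else: Rm=T[:3,:3]; t=T[:3,3]
    W=P@Rm.T+t; W[d<=0]=np.nan
    return W
def fitcyl(pts,r,H):
    # outer-surface points: sides; robust circle of known radius on xy
    z=pts[:,2]; s=pts[(z>0.012)&(z<H-0.006)]
    c0=np.median(s[:,:2],0)
    best=None
    for a in np.linspace(0,6.28,9):
        f=lambda c:np.hypot(s[:,0]-c[0],s[:,1]-c[1])-r
        q=least_squares(f,c0+r*np.array([np.cos(a),np.sin(a)])*.7,loss='soft_l1',f_scale=0.001)
        if best is None or q.cost<best.cost: best=q
    return best.x,np.median(np.abs(best.fun)),len(s)
E
cat > m.py <<'E'
from plant import env
from h import *
seeds={'scene':{28:(216,288),36:(255,217),44:(199,350),52:(300,138)},'side':{28:(278,386),36:(239,396),44:(333,366),52:(197,392)}}
HH={28:.08,36:.052,44:.074,52:.058}
for n in seeds:
    cal=env.get_calibration(n); d=np.load(f"pics/{n}0_d.npy"); im=cv2.imread(f"pics/{n}0.png"); W=cloud(cal,d)
    # table height
    print(n,'table z',np.nanmedian(W[300:420,430:600,2] if n=='side' else W[330:400,40:150,2]))
    for k,(v,u) in seeds[n].items():
        c=np.median(W[v-3:v+4,u-3:u+4].reshape(-1,3),0)
        m=(np.hypot(W[...,0]-c[0],W[...,1]-c[1])<.06)&(W[...,2]>.008)&(W[...,2]<.1)
        vv,uu=np.nonzero(m); 
        m2=np.zeros_like(m); m2[max(0,v-45):v+45,u-40:u+40]=True; m&=m2
        p=W[m]; top=p[p[:,2]>np.percentile(p[:,2],98)-.006]
        x,res,N=fitcyl(p,k/2000,HH[k])
        print(k,'fit',x.round(4),'res',round(res,4),N,'top z',np.percentile(p[:,2],97).round(4),'top mid',((top.max(0)+top.min(0))/2)[:2].round(4))
    g=im.max(2); m=((g<60)&(abs(W[...,2]-.013)<.008)).astype(np.uint8)
    nc,l,st,ce=cv2.connectedComponentsWithStats(m)
    for i in range(1,nc):
        if st[i,4]>150:
            p=W[l==i]; 
            print('black',ce[i].round(),st[i,4],p.mean(0).round(4),p.min(0).round(4),p.max(0).round(4))
E
python3 m.py
```

```text
scene table z -0.0001075839113482413
28 fit [0.4313 0.0911] res 0.0008 389 top z 0.0795 top mid [0.4331 0.0903]
36 fit [ 0.4263 -0.0674] res 0.0011 343 top z 0.0521 top mid [ 0.427  -0.0683]
44 fit [0.4481 0.2331] res 0.0011 518 top z 0.0733 top mid [0.4565 0.2328]
52 fit [ 0.4506 -0.2303] res 0.0013 796 top z 0.0586 top mid [ 0.4499 -0.2303]
black [323. 273.] 459 [0.5762 0.0652 0.0124] [0.5482 0.0397 0.0091] [0.6025 0.092  0.0168]
side table z 0.0015151050661950105
28 fit [0.4326 0.093 ] res 0.001 353 top z 0.0826 top mid [0.4325 0.0953]
36 fit [ 0.4277 -0.065 ] res 0.0013 227 top z 0.0547 top mid [ 0.4274 -0.0615]
44 fit [0.4494 0.2356] res 0.001 642 top z 0.0764 top mid [0.4492 0.2363]
52 fit [ 0.4516 -0.2276] res 0.0015 358 top z 0.0611 top mid [ 0.4516 -0.2255]
black [316. 272.] 215 [0.5782 0.0656 0.0148] [0.5519 0.0455 0.0102] [0.6015 0.0874 0.0188]
```

```bash
cat > p.py <<'E'
from plant import env
from h import *
for n in ['scene','side']:
    cal=env.get_calibration(n); d=np.load(f"pics/{n}0_d.npy"); im=cv2.imread(f"pics/{n}0.png"); W=cloud(cal,d)
    g=im.max(2); reg=(W[...,0]>.5)&(W[...,0]<.75)&(W[...,1]>-.3)&(W[...,1]<.2)
    m=((g<75)&(abs(W[...,2]-.013)<.01)&reg).astype(np.uint8)
    m=cv2.morphologyEx(m,cv2.MORPH_OPEN,np.ones((3,3),np.uint8))
    nc,l,st,ce=cv2.connectedComponentsWithStats(m)
    C=[]
    for i in range(1,nc):
        if st[i,4]>100:
            p=W[l==i]; cc,r=cv2.minEnclosingCircle((p[:,:2]*1000).astype(np.float32)); hull=cv2.convexHull((p[:,:2]*1000).astype(np.float32)); el=cv2.fitEllipse(hull)
            print('black',ce[i].round(),st[i,4],'mean',p.mean(0).round(4),'enc',np.round(cc),round(r,1),'el',np.round(el[0],1),np.round(el[1],1)); 
            
    # rail aluminium outline
    m=((W[...,2]>.007)&(W[...,2]<.017)&reg).astype(np.uint8)
    m=cv2.morphologyEx(m,cv2.MORPH_OPEN,np.ones((3,3),np.uint8))
    nc,l,st,ce=cv2.connectedComponentsWithStats(m); i=1+np.argmax(st[1:,4]); p=W[l==i]
    print('rail',cv2.minAreaRect((p[:,:2]*1000).astype(np.float32)),p[:,2].mean())
E
python3 p.py
```

```text
black [323. 273.] 482 mean [0.5761 0.0651 0.0123] enc [574.  63.] 30.1 el [574.6  65.7] [52.9 58.9]
black [293. 298.] 514 mean [ 0.5949 -0.0126  0.0125] enc [594. -12.] 27.2 el [594.2 -12.1] [52.3 53.2]
black [261. 325.] 591 mean [ 0.6134 -0.0907  0.0126] enc [613. -90.] 27.1 el [613.1 -90.3] [51.7 52.6]
black [224. 356.] 718 mean [ 0.6315 -0.1685  0.0127] enc [ 631. -167.] 27.4 el [ 630.6 -167.6] [51.7 54.5]
rail ((602.9461669921875, -51.17549133300781), (73.47032928466797, 394.9298095703125), 13.236623764038086) 0.010824686225425553
black [313. 209.] 156 mean [ 0.6318 -0.1609  0.0149] enc [ 632. -160.] 25.4 el [ 631.6 -159.9] [44.6 49.4]
black [314. 228.] 185 mean [ 0.6139 -0.083   0.0152] enc [614. -84.] 24.6 el [614.1 -84.2] [46.1 47.5]
black [315. 250.] 222 mean [ 0.5949 -0.0053  0.0149] enc [595.  -7.] 25.8 el [594.8  -6.4] [45.6 50.4]
black [316. 271.] 227 mean [0.5781 0.0652 0.0148] enc [576.  70.] 26.4 el [576.3  70.5] [50.7 51.8]
rail ((610.3663940429688, -73.90898132324219), (70.0254135131836, 345.529541015625), 13.283404350280762) 0.013144677871101868
```

Run:
```python
from plant import env
import cv2,numpy as np
o=env.get_obs()
im,d=env.read_camera("wrist"); cv2.imwrite("pics/w0.png",im[:,:,::-1]); np.save("pics/w0_d.npy",d)
print(env.get_calibration("wrist"),o['ee_pos'],o['tool_rot'],o['time_s'])
```

```text
{'fx': 408.96392293396764, 'fy': 408.96392293396764, 'cx': 318.1819523408098, 'cy': 245.39018380721294, 'tool_from_camera': array([[ 1.37153156e-03, -9.46974455e-01, -3.21305929e-01,
         8.38172289e-02],
       [ 9.99998876e-01,  1.49346031e-03, -1.33015754e-04,
        -5.69063434e-04],
       [ 6.05820174e-04, -3.21305386e-01,  9.46975439e-01,
        -1.45385637e-01],
       [ 0.00000000e+00,  0.00000000e+00,  0.00000000e+00,
         1.00000000e+00]])} [6.25030649e-01 5.48652864e-05 2.38765274e-01] [ 1.79992737e+02 -9.42716821e-04  9.00051270e+01] 0.8
```

View pics/w0.png

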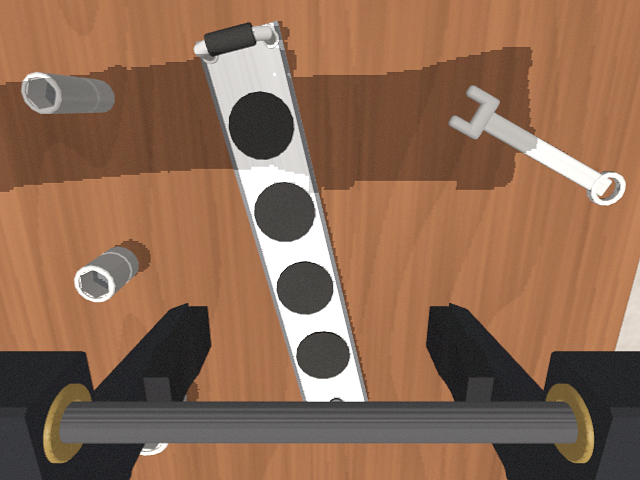

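```bash
cat > w.py <<'E'
from plant import env
from h import *
cal=env.get_calibration("wrist"); d=np.load("pics/w0_d.npy"); im=cv2.imread("pics/w0.png")
T=np.eye(4); T[:3,:3]=R.from_euler('xyz',[180,0,90],degrees=True).as_matrix(); T[:3,3]=[.625,0,.2388]
T=T@cal['tool_from_camera']; W=cloud(cal,d,T)
print('table',np.nanmedian(W[260:300,400:600,2]))
m=((im.max(2)<80)).astype(np.uint8); m[300:,:240]=0;m[300:,400:]=0;m[400:]=0
m=cv2.morphologyEx(m,cv2.MORPH_OPEN,np.ones((3,3),np.uint8))
nc,l,st,ce=cv2.connectedComponentsWithStats(m)
C=[]
for i in range(1,nc):
    if st[i,4]>400 and abs(st[i,2]/st[i,3]-1)<.4:
        p=W[l==i]; hull=cv2.convexHull((p[:,:2]*1000).astype(np.float32)); e=cv2.fitEllipse(hull)
        # ray-plane
        cn,_=cv2.findContours((l==i).astype(np.uint8),0,1); c=cn[0][:,0].astype(float)
        ray=np.stack([(c[:,0]-cal['cx'])/cal['fx'],(c[:,1]-cal['cy'])/cal['fy'],np.ones(len(c))],1)@T[:3,:3].T
        q=T[:3,3]+ray*((.013-T[2,3])/ray[:,2])[:,None]; e2=cv2.fitEllipse((q[:,:2]*1000).astype(np.float32))
        print(ce[i].round(),st[i,4],p.mean(0).round(4),np.round(e[0],1),np.round(e[1],1),'plane',np.round(e2[0],1),np.round(e2[1],1)); C.append(e2[0])
C=np.array(C); print(np.diff(C,axis=0),np.hypot(*np.diff(C,axis=0).T))
HH={28:.08,36:.052,44:.074,52:.058}
for k,c in {28:(.432,.092),36:(.427,-.066)}.items():
    m=(np.hypot(W[...,0]-c[0],W[...,1]-c[1])<.04)&(W[...,2]>.008)&(W[...,2]<.1); p=W[m]
    print(k,fitcyl(p,k/2000,HH[k]),p[:,2].max())
    t=p[p[:,2]>HH[k]-.004]; print(cv2.fitEllipse(cv2.convexHull((t[:,:2]*1000).astype(np.float32))))
# handle
h=W[25:55,200:275].reshape(-1,3); h=h[h[:,2]>.04]; print('handle',h.mean(0),h.min(0),h.max(0))
E
python3 w.py
```

```text
table -0.0008198095410577033
[261. 125.] 3411 [nan nan nan] [574.   67.7] [56.1 56.3] plane [574.1  67.8] [55.4 55.7]
[284. 211.] 2721 [nan nan nan] [592.3  -9.6] [54.6 56. ] plane [592.5  -9.4] [54.7 55.3]
[304. 287.] 2275 [nan nan nan] [610.6 -87.2] [52.9 58.7] plane [610.8 -86.8] [54.9 55.4]
[322. 354.] 1902 [nan nan nan] [ 629.1 -164.7] [55.3 56.4] plane [ 629.  -164.1] [54.4 55.6]
[[ 18.41217041 -77.183568  ]
 [ 18.31756592 -77.37684155]
 [ 18.15112305 -77.35040283]] [79.3492986  79.51546283 79.45154552]
28 (array([0.43041731, 0.09244786]), np.float64(0.0006046445500007061), 2072) 0.08170411998396315
((430.66259765625, 92.56198120117188), (27.365339279174805, 28.358118057250977), 90.6935043334961)
36 (array([ 0.4259821 , -0.06551278]), np.float64(0.0013553057733304511), 1304) 0.054011799190480325
((425.5627136230469, -65.53743743896484), (35.06239700317383, 36.56448745727539), 116.41516876220703)
handle [0.5625856  0.13049654 0.053849  ] [0.53497896 0.12031108 0.04013089] [0.58949095 0.1409281  0.059367  ]
```

Rail, pads and handle agree with the given dimensions: pad spacing 79.4 mm, and the handle about 65 mm from the first pad. In the wrist view the black-gripped handle is at (240,38) and the pads at (261,125), (284,211), (304,287) and (322,354).

| Socket | Position | Pad position |
|---|---|---|
| 28 | (.4305, .0925) | (.574, .068) |
| 36 | (.426, -.0655) | (.5925, -.0095) |
| 44 | (.448, .2345) | (.611, -.087) |
| 52 | (.450, -.229) | (.629, -.1645) |

I'll start with socket 28.

Emit:
{"op": "jog_arm", "data": {
  "motion": [0.03,-0.065,0.026,0,0,0,0.077,-0.162,0.065,0,0,0,0.123,-0.26,0.105,0,0,0,0.17,-0.357,0.145,0,0,0,0.216,-0.454,0.184,0,0,0,0.262,-0.55,0.223,0,0,0,0.29,-0.61,0.25,0,0,0,0.308,-0.648,0.263,0,0,0,0.308,-0.648,0.263,0,0,0,0.308,-0.648,0.263,0,0,0],
  "claw": 1,
  "squeeze": 25
}}

```text
time_s: 2.1
ee_pos: [0.4319, 0.0922, 0.1601]
tool_rot: [179.9, -0.0, 89.9]
ft_force: [0.4, 0.2, 0.6]
grip_width: 0.0884
```

```bash
cat > look.py <<'E'
import sys
from plant import env
from h import *
tag=sys.argv[1]
o=env.get_obs(); im,d=env.read_camera("wrist"); cv2.imwrite(f"pics/{tag}.png",im[:,:,::-1]); cal=env.get_calibration("wrist")
T=np.eye(4); T[:3,:3]=R.from_euler('xyz',o['tool_rot'],degrees=True).as_matrix(); T[:3,3]=o['ee_pos']; T=T@cal['tool_from_camera']
W=cloud(cal,d,T); np.save(f"pics/{tag}_W.npy",W)
print('t',o['time_s'],'tcp',o['ee_pos'].round(4),o['tool_rot'].round(2),'grip',round(o['grip_width'],4),'F',o['ft_force'].round(1))
HH={28:.08,36:.052,44:.074,52:.058}
a=sys.argv[2:]
for i in range(0,len(a),4):
    k=int(a[i]); x,y,z0=map(float,a[i+1:i+4])
    m=(np.hypot(W[...,0]-x,W[...,1]-y)<.045)&(W[...,2]>z0+HH[k]-.004)&(W[...,2]<z0+HH[k]+.006)
    p=(W[m][:,:2]*1000).astype(np.float32)
    if len(p)>20: e=cv2.fitEllipse(cv2.convexHull(p)); print(k,len(p),'top',np.round(e[0],1),np.round(e[1],1),'z',np.median(W[m][:,2]).round(4))
    else: print(k,'no',len(p))
E
python3 look.py w1 28 .4305 .0925 0 44 .448 .2345 0
```

```text
t 2.1 tcp [0.4319 0.0922 0.1601] [ 1.799e+02 -1.000e-02  8.995e+01] grip 0.0884 F [0.4 0.2 0.6]
28 844 top [430.4  92.9] [27.4 27.6] z 0.0789
44 1163 top [446.9 224.3] [21.9 37.4] z 0.0731
```

View pics/w1.png

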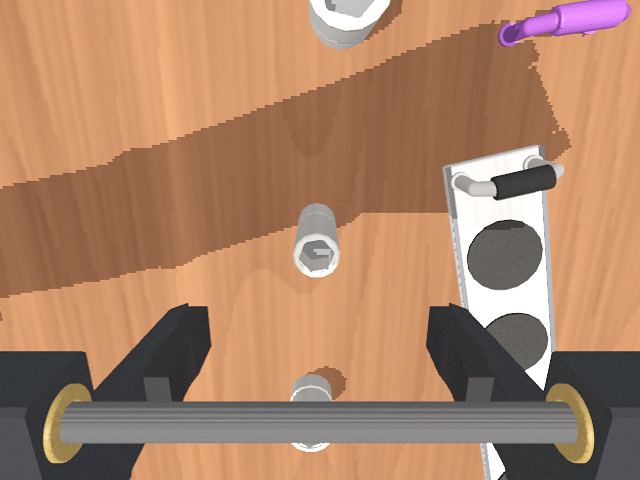

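The wrist view shows socket 28 centred between the fingers at (317,258), and its measured position agrees. I'll descend.

Emit:
{"op": "jog_arm", "data": {
  "motion": [0.002,-0.005,0.04,0,0,0,0.002,-0.005,0.1,0,0,0,0.002,-0.005,0.16,0,0,0,0.002,-0.005,0.22,0,0,0,0.002,-0.005,0.28,0,0,0,0.002,-0.005,0.34,0,0,0,0.002,-0.005,0.39,0,0,0,0.002,-0.005,0.413,0,0,0,0.002,-0.005,0.413,0,0,0,0.002,-0.005,0.413,0,0,0]
}}

```text
time_s: 3.4
ee_pos: [0.4322, 0.0924, 0.0364]
tool_rot: [179.9, 0.0, 89.9]
ft_force: [0.1, -0.0, 0.1]
grip_width: 0.0882
```

Emit:
{"op": "jog_arm", "data": {
  "motion": [0,0,0,0,0,0,0,0,0,0,0,0,0,0,0,0,0,0,0,0,0,0,0,0,0,0,0,0,0,0,0,0,0,0,0,0,0,0,0,0,0,0,0,0,0,0,0,0,0,0,0,0,0,0,0,0,0,0,0,0],
  "claw": -1,
  "squeeze": 25
}}

```text
time_s: 4.65
ee_pos: [0.4321, 0.0924, 0.0364]
tool_rot: [179.9, 0.0, 89.9]
ft_force: [-0.9, -0.6, 0.8]
grip_width: 0.0275
```

Emit:
{"op": "jog_arm", "data": {
  "motion": [0,0,-0.03,0,0,0,0,0,-0.08,0,0,0,0,0,-0.14,0,0,0,0,0,-0.2,0,0,0,0,0,-0.26,0,0,0,0,0,-0.32,0,0,0,0,0,-0.36,0,0,0,0,0,-0.38,0,0,0,0,0,-0.38,0,0,0,0,0,-0.38,0,0,0]
}}

```text
time_s: 5.9
ee_pos: [0.4316, 0.0923, 0.15]
tool_rot: [179.9, 0.0, 89.9]
ft_force: [0.7, 0.2, -1.9]
grip_width: 0.0275
```

Emit:
{"op": "jog_arm", "data": {
  "motion": [-0.005,0.03,0,0,0,0,-0.016,0.09,0,0,0,0,-0.028,0.16,0,0,0,0,-0.04,0.23,0,0,0,0,-0.052,0.3,0,0,0,0,-0.065,0.37,0,0,0,0,-0.075,0.43,0,0,0,0,-0.081,0.473,0,0,0,0,-0.081,0.473,0,0,0,0,-0.081,0.473,0,0,0,0]
}}

```text
time_s: 7.15
ee_pos: [0.5727, 0.0676, 0.1498]
tool_rot: [-180.0, 0.1, 89.9]
ft_force: [-0.3, -0.5, -2.2]
grip_width: 0.0273
```

```bash
python3 look.py w2 28 .574 .068 .11
```

```text
t 7.15 tcp [0.5727 0.0676 0.1498] [-1.7999e+02  6.0000e-02  8.9900e+01] grip 0.0273 F [-0.3 -0.5 -2.2]
28 5487 top [572.2  72.8] [21.4 64.9] z 0.1921
```

View pics/w2.png

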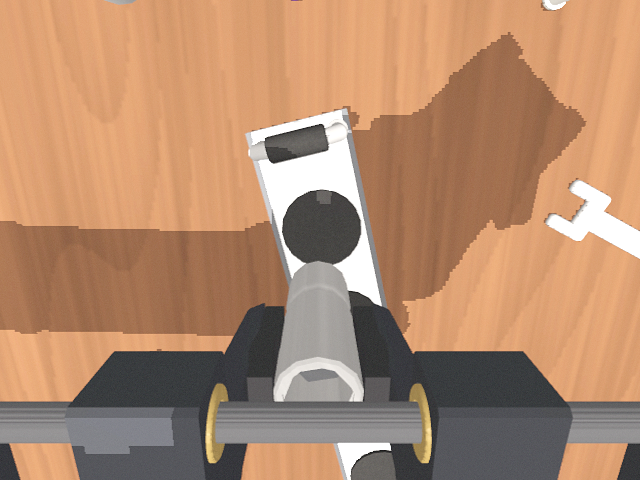

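```bash
cat > pad.py <<'E'
import sys
from h import *
tag,x,y=sys.argv[1],float(sys.argv[2]),float(sys.argv[3])
W=np.load(f"pics/{tag}_W.npy"); im=cv2.imread(f"pics/{tag}.png")
m=((im.max(2)<85)&(abs(W[...,2]-.013)<.008)&(np.hypot(W[...,0]-x,W[...,1]-y)<.037))
e=cv2.fitEllipse(cv2.convexHull((W[m][:,:2]*1000).astype(np.float32))); print(m.sum(),np.round(e[0],1),np.round(e[1],1))
E
python3 pad.py w2 .574 .068
```

```text
4352 [574.1  68. ] [56.  56.8]
```

Emit:
{"op": "jog_arm", "data": {
  "motion": [0.001,0.004,0.03,0,0,0,0.001,0.004,0.08,0,0,0,0.001,0.004,0.13,0,0,0,0.001,0.004,0.18,0,0,0,0.001,0.004,0.23,0,0,0,0.001,0.004,0.27,0,0,0,0.001,0.004,0.3,0,0,0,0.001,0.004,0.32,0,0,0,0.001,0.004,0.332,0,0,0,0.001,0.004,0.332,0,0,0]
}}

```text
time_s: 8.45
ee_pos: [0.5739, 0.068, 0.0503]
tool_rot: [180.0, 0.1, 89.9]
ft_force: [0.5, -0.3, -1.7]
grip_width: 0.0276
```

Emit:
{"op": "jog_arm", "data": {
  "motion": [0,0,0.002,0,0,0,0,0,0.002,0,0,0,0,0,0.002,0,0,0,0,0,0.002,0,0,0,0,0,0.002,0,0,0,0,0,0.002,0,0,0,0,0,0.002,0,0,0,0,0,0.002,0,0,0,0,0,0.002,0,0,0,0,0,0.002,0,0,0],
  "claw": 1
}}

```text
time_s: 9.7
ee_pos: [0.5739, 0.0679, 0.0497]
tool_rot: [180.0, 0.1, 89.9]
ft_force: [1.0, 0.0, -0.5]
grip_width: 0.0879
```

Emit:
{"op": "jog_arm", "data": {
  "motion": [0,0,-0.03,0,0,0,0,0,-0.08,0,0,0,0,0,-0.14,0,0,0,0,0,-0.2,0,0,0,0,0,-0.26,0,0,0,0,0,-0.32,0,0,0,0,0,-0.37,0,0,0,0,0,-0.4,0,0,0,0,0,-0.4,0,0,0,0,0,-0.4,0,0,0]
}}

```text
time_s: 10.95
ee_pos: [0.5735, 0.0678, 0.1692]
tool_rot: [-179.9, 0.1, 89.9]
ft_force: [0.7, 0.1, -0.2]
grip_width: 0.0882
```

```bash
python3 look.py w3 28 .574 .068 .013
```

```text
t 10.95 tcp [0.5735 0.0678 0.1692] [-1.7995e+02  8.0000e-02  8.9920e+01] grip 0.0882 F [ 0.7  0.1 -0.2]
28 879 top [573.5  68.5] [27.5 27.9] z 0.0919
```

View pics/w3.png

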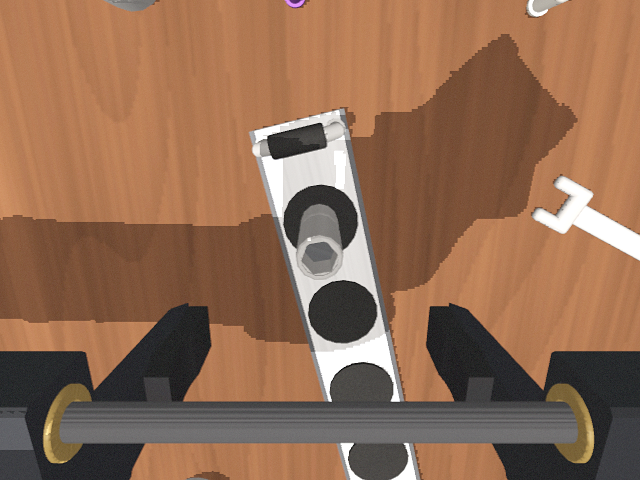

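Socket 28 stands within 1 mm of the centre of the pad by the handle. Its top is seen at (320,257). Socket 36 is next.

Emit:
{"op": "jog_arm", "data": {
  "motion": [-0.03,-0.03,0,0,0,0,-0.09,-0.1,0,0,0,0,-0.16,-0.175,0,0,0,0,-0.23,-0.255,0.01,0,0,0,-0.3,-0.335,0.03,0,0,0,-0.37,-0.41,0.05,0,0,0,-0.42,-0.465,0.06,0,0,0,-0.444,-0.493,0.065,0,0,0,-0.444,-0.493,0.065,0,0,0,-0.444,-0.493,0.065,0,0,0]
}}

```text
time_s: 12.25
ee_pos: [0.4263, -0.0644, 0.1501]
tool_rot: [180.0, 0.0, 90.0]
ft_force: [0.2, 0.2, 0.5]
grip_width: 0.088
```

```bash
python3 look.py w4 36 .426 -.0655 0
```

```text
t 12.25 tcp [ 0.4263 -0.0644  0.1501] [1.7998e+02 3.0000e-02 8.9960e+01] grip 0.088 F [0.2 0.2 0.5]
36 1208 top [425.3 -65.5] [35.5 35.8] z 0.0509
```

Emit:
{"op": "jog_arm", "data": {
  "motion": [-0.004,-0.003,0.04,0,0,0,-0.004,-0.003,0.1,0,0,0,-0.004,-0.003,0.17,0,0,0,-0.004,-0.003,0.24,0,0,0,-0.004,-0.003,0.31,0,0,0,-0.004,-0.003,0.37,0,0,0,-0.004,-0.003,0.42,0,0,0,-0.004,-0.003,0.45,0,0,0,-0.004,-0.003,0.45,0,0,0,-0.004,-0.003,0.45,0,0,0]
}}

```text
time_s: 13.55
ee_pos: [0.4261, -0.0652, 0.0153]
tool_rot: [179.9, 0.0, 90.0]
ft_force: [0.3, -0.3, -0.6]
grip_width: 0.0881
```

Emit:
{"op": "jog_arm", "data": {
  "motion": [0,0,0,0,0,0,0,0,0,0,0,0,0,0,0,0,0,0,0,0,0,0,0,0,0,0,0,0,0,0,0,0,0,0,0,0,0,0,0,0,0,0,0,0,0,0,0,0,0,0,0,0,0,0,0,0,0,0,0,0],
  "claw": -1
}}

```text
time_s: 14.8
ee_pos: [0.426, -0.0652, 0.0153]
tool_rot: [179.9, 0.0, 90.0]
ft_force: [-0.3, -0.4, 1.0]
grip_width: 0.0358
```

Emit:
{"op": "jog_arm", "data": {
  "motion": [0,0,-0.03,0,0,0,0,0,-0.08,0,0,0,0,0,-0.14,0,0,0,0,0,-0.2,0,0,0,0,0,-0.26,0,0,0,0,0,-0.32,0,0,0,0,0,-0.37,0,0,0,0,0,-0.4,0,0,0,0,0,-0.4,0,0,0,0,0,-0.4,0,0,0]
}}

```text
time_s: 16.05
ee_pos: [0.4256, -0.0653, 0.1348]
tool_rot: [180.0, 0.0, 90.0]
ft_force: [-0.0, 0.0, -1.8]
grip_width: 0.0354
```

Emit:
{"op": "jog_arm", "data": {
  "motion": [0.01,0.03,0,0,0,0,0.033,0.1,0,0,0,0,0.06,0.18,0,0,0,0,0.087,0.26,0,0,0,0,0.113,0.34,0,0,0,0,0.14,0.42,0,0,0,0,0.165,0.495,0,0,0,0,0.18,0.54,0,0,0,0,0.186,0.557,0,0,0,0,0.186,0.557,0,0,0,0]
}}

```text
time_s: 17.3
ee_pos: [0.5924, -0.0093, 0.1343]
tool_rot: [-180.0, 0.0, 90.0]
ft_force: [0.1, -0.5, -1.6]
grip_width: 0.0356
```

```bash
python3 look.py w5 28 .574 .068 .013; python3 pad.py w5 .5925 -.0095
```

```text
t 17.3 tcp [ 0.5924 -0.0093  0.1343] [-1.7995e+02  2.0000e-02  9.0000e+01] grip 0.0356 F [ 0.1 -0.5 -1.6]
28 1552 top [573.4  68.3] [27.5 27.6] z 0.092
5571 [592.9  -9.8] [57.2 77.3]
```

View pics/w5.png

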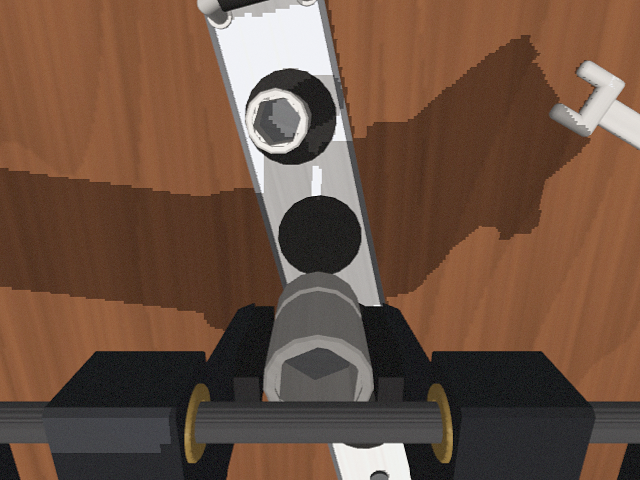

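Pad 2 shows at (320,235), directly under the held socket. I'll lower it and release.

Emit:
{"op": "jog_arm", "data": {
  "motion": [0,0.001,0.03,0,0,0,0,0.001,0.08,0,0,0,0,0.001,0.135,0,0,0,0,0.001,0.19,0,0,0,0,0.001,0.24,0,0,0,0,0.001,0.285,0,0,0,0,0.001,0.32,0,0,0,0,0.001,0.34,0,0,0,0,0.001,0.35,0,0,0,0,0.001,0.35,0,0,0]
}}

```text
time_s: 18.6
ee_pos: [0.5923, -0.0097, 0.0295]
tool_rot: [-180.0, 0.0, 90.0]
ft_force: [-0.0, 0.5, -2.0]
grip_width: 0.0352
```

Emit:
{"op": "jog_arm", "data": {
  "motion": [0,0,0,0,0,0,0,0,0,0,0,0,0,0,0,0,0,0,0,0,0,0,0,0,0,0,0,0,0,0,0,0,0,0,0,0,0,0,0,0,0,0,0,0,0,0,0,0,0,0,0,0,0,0,0,0,0,0,0,0],
  "claw": 1
}}

```text
time_s: 19.85
ee_pos: [0.5923, -0.0097, 0.0295]
tool_rot: [-180.0, 0.0, 90.0]
ft_force: [-0.4, -0.0, 0.1]
grip_width: 0.0882
```

Emit:
{"op": "jog_arm", "data": {
  "motion": [0,0,-0.03,0,0,0,0,0,-0.08,0,0,0,0,0,-0.14,0,0,0,0,0,-0.2,0,0,0,0,0,-0.26,0,0,0,0,0,-0.33,0,0,0,0,0,-0.39,0,0,0,0,0,-0.44,0,0,0,0,0,-0.46,0,0,0,0,0,-0.46,0,0,0]
}}

```text
time_s: 21.1
ee_pos: [0.5925, -0.0097, 0.1677]
tool_rot: [-180.0, 0.0, 90.0]
ft_force: [0.2, -0.1, -0.1]
grip_width: 0.088
```

```bash
python3 look.py w6 28 .574 .068 .013 36 .5925 -.0095 .013
```

```text
t 21.1 tcp [ 0.5925 -0.0097  0.1677] [-1.7996e+02  4.0000e-02  8.9990e+01] grip 0.088 F [ 0.2 -0.1 -0.1]
28 1126 top [573.4  68.2] [27.3 27.5] z 0.0921
36 1165 top [591.9  -9.9] [35.4 35.7] z 0.0639
```

Emit:
{"op": "jog_arm", "data": {
  "motion": [0.05,-0.03,0,0,0,0,0.14,-0.083,0,0,0,0,0.25,-0.148,0,0,0,0,0.36,-0.213,0,0,0,0,0.47,-0.278,0,0,0,0,0.58,-0.343,0,0,0,0,0.69,-0.408,0,0,0,0,0.77,-0.456,0,0,0,0,0.814,-0.482,0,0,0,0,0.814,-0.482,0,0,0,0]
}}

```text
time_s: 22.4
ee_pos: [0.4467, 0.2354, 0.1671]
tool_rot: [-179.9, 0.0, 90.1]
ft_force: [-0.5, 0.1, -0.4]
grip_width: 0.088
```

```bash
python3 look.py w7 44 .448 .2345 0
python3 - <<'E'
from plant import env
from h import *
for n,(v,u) in {'scene':(190,445),'side':(385,282)}.items():
    W=cloud(env.get_calibration(n),np.load(f"pics/{n}0_d.npy")); print(np.nanmedian(W[v-4:v+5,u-4:u+5].reshape(-1,3),0))
E
```

```text
t 22.4 tcp [0.4467 0.2354 0.1671] [-1.7988e+02  5.0000e-02  9.0140e+01] grip 0.088 F [-0.5  0.1 -0.4]
44 1852 top [447.5 235.1] [43.3 43.7] z 0.073
[0.58824306 0.36187843 0.07132435]
[0.56081107 0.41113457 0.07766384]
```

View pics/w7.png

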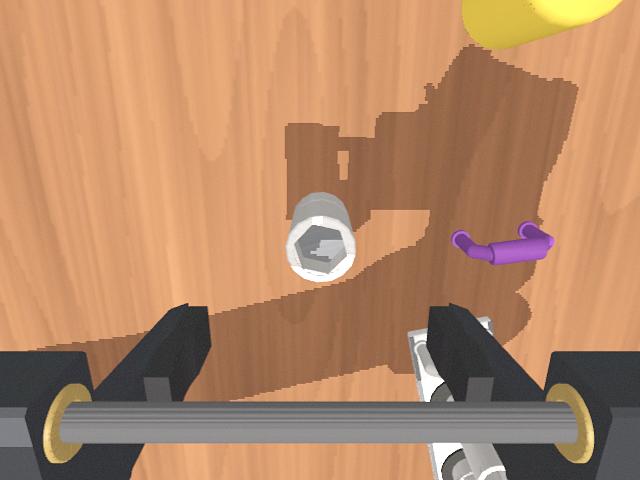

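Socket 44 is centred at (320,250). The purple look-alike, on the right at (505,245), clears the fingers, and the bottle is well away.

Emit:
{"op": "jog_arm", "data": {
  "motion": [-0.001,0.003,0.04,0,0,0,-0.001,0.003,0.1,0,0,0,-0.001,0.003,0.17,0,0,0,-0.001,0.003,0.24,0,0,0,-0.001,0.003,0.31,0,0,0,-0.001,0.003,0.37,0,0,0,-0.001,0.003,0.42,0,0,0,-0.001,0.003,0.455,0,0,0,-0.001,0.003,0.455,0,0,0,-0.001,0.003,0.455,0,0,0]
}}

```text
time_s: 23.7
ee_pos: [0.4484, 0.2334, 0.0307]
tool_rot: [-179.9, 0.1, 90.0]
ft_force: [0.5, 0.3, 0.1]
grip_width: 0.0885
```

Emit:
{"op": "jog_arm", "data": {
  "motion": [0,0,0,0,0,0,0,0,0,0,0,0,0,0,0,0,0,0,0,0,0,0,0,0,0,0,0,0,0,0,0,0,0,0,0,0,0,0,0,0,0,0,0,0,0,0,0,0,0,0,0,0,0,0,0,0,0,0,0,0],
  "claw": -1
}}

```text
time_s: 24.95
ee_pos: [0.4482, 0.2334, 0.0307]
tool_rot: [-179.9, 0.1, 90.0]
ft_force: [-2.7, -0.4, 2.8]
grip_width: 0.0432
```

Emit:
{"op": "jog_arm", "data": {
  "motion": [0,0,-0.03,0,0,0,0,0,-0.08,0,0,0,0,0,-0.14,0,0,0,0,0,-0.2,0,0,0,0,0,-0.26,0,0,0,0,0,-0.33,0,0,0,0,0,-0.39,0,0,0,0,0,-0.44,0,0,0,0,0,-0.46,0,0,0,0,0,-0.46,0,0,0]
}}

```text
time_s: 26.2
ee_pos: [0.4485, 0.2334, 0.1688]
tool_rot: [-179.9, 0.1, 90.0]
ft_force: [0.2, 0.1, -4.4]
grip_width: 0.0436
```

Emit:
{"op": "jog_arm", "data": {
  "motion": [-0.05,0.02,0,0,0,0,-0.13,0.06,0,0,0,0,-0.23,0.11,0,0,0,0,-0.34,0.165,0,0,0,0,-0.45,0.225,0,0,0,0,-0.56,0.28,0,0,0,0,-0.67,0.335,0,0,0,0,-0.76,0.38,0,0,0,0,-0.8,0.4,0,0,0,0,-0.8,0.4,0,0,0,0]
}}

```text
time_s: 27.45
ee_pos: [0.5681, -0.0077, 0.1684]
tool_rot: [-179.8, 0.1, 89.9]
ft_force: [-0.4, -0.0, -3.4]
grip_width: 0.0436
```

Emit:
{"op": "jog_arm", "data": {
  "motion": [-0.03,0.015,0,0,0,0,-0.08,0.04,0,0,0,0,-0.14,0.07,0,0,0,0,-0.2,0.105,0,0,0,0,-0.25,0.13,0,0,0,0,-0.273,0.142,0,0,0,0,-0.273,0.142,0,0,0,0,-0.273,0.142,0,0,0,0,-0.273,0.142,0,0,0,0,-0.273,0.142,0,0,0,0]
}}

```text
time_s: 28.7
ee_pos: [0.6103, -0.0892, 0.1685]
tool_rot: [-179.8, 0.1, 89.9]
ft_force: [0.4, -0.6, -3.8]
grip_width: 0.0438
```

```bash
python3 look.py w8 36 .5925 -.0095 .013; python3 pad.py w8 .611 -.087
```

```text
t 28.7 tcp [ 0.6103 -0.0892  0.1685] [-1.7983e+02  1.1000e-01  8.9920e+01] grip 0.0438 F [ 0.4 -0.6 -3.8]
36 1484 top [591.7 -10.1] [35.4 35.4] z 0.0641
3953 [610.8 -87.6] [56.5 56.7]
```

View pics/w8.png

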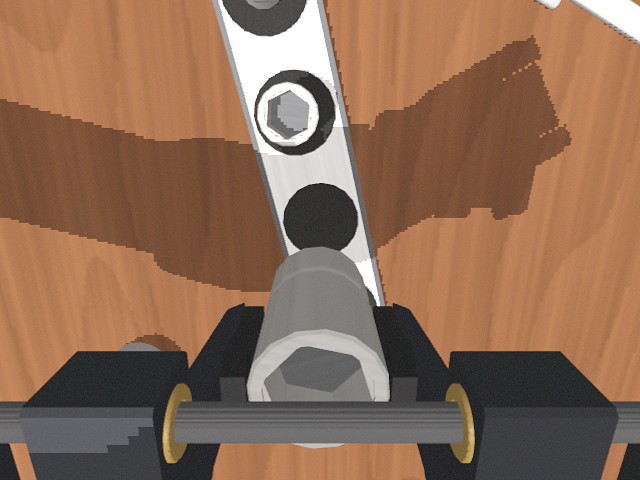

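The held socket is lined up over pad 3 at (321,218), so I'll lower it.

Emit:
{"op": "jog_arm", "data": {
  "motion": [0,0.002,0.04,0,0,0,0,0.002,0.1,0,0,0,0,0.002,0.16,0,0,0,0,0.002,0.22,0,0,0,0,0.002,0.28,0,0,0,0,0.002,0.33,0,0,0,0,0.002,0.37,0,0,0,0,0.002,0.4,0,0,0,0,0.002,0.412,0,0,0,0,0.002,0.412,0,0,0]
}}

```text
time_s: 30.0
ee_pos: [0.6108, -0.0896, 0.045]
tool_rot: [-179.9, 0.1, 89.9]
ft_force: [-0.4, -0.1, -3.4]
grip_width: 0.0435
```

Emit:
{"op": "jog_arm", "data": {
  "motion": [0,0,0,0,0,0,0,0,0,0,0,0,0,0,0,0,0,0,0,0,0,0,0,0,0,0,0,0,0,0,0,0,0,0,0,0,0,0,0,0,0,0,0,0,0,0,0,0,0,0,0,0,0,0,0,0,0,0,0,0],
  "claw": 1
}}

```text
time_s: 31.25
ee_pos: [0.6108, -0.0896, 0.045]
tool_rot: [-179.8, 0.1, 89.9]
ft_force: [-0.2, -0.6, -0.0]
grip_width: 0.0881
```

Emit:
{"op": "jog_arm", "data": {
  "motion": [0,0,-0.03,0,0,0,0,0,-0.08,0,0,0,0,0,-0.14,0,0,0,0,0,-0.2,0,0,0,0,0,-0.26,0,0,0,0,0,-0.32,0,0,0,0,0,-0.37,0,0,0,0,0,-0.4,0,0,0,0,0,-0.41,0,0,0,0,0,-0.41,0,0,0]
}}

```text
time_s: 32.5
ee_pos: [0.6109, -0.0894, 0.1677]
tool_rot: [-179.8, 0.1, 89.9]
ft_force: [-0.7, -0.2, -0.1]
grip_width: 0.088
```

```bash
python3 look.py w9 36 .5925 -.0095 .013 44 .611 -.087 .013
```

```text
t 32.5 tcp [ 0.6109 -0.0894  0.1677] [-1.7982e+02  1.2000e-01  8.9900e+01] grip 0.088 F [-0.7 -0.2 -0.1]
36 1484 top [591.7 -10.1] [35.3 35.5] z 0.0641
44 2035 top [610.3 -87.9] [43.4 43.9] z 0.086
```

Emit:
{"op": "jog_arm", "data": {
  "motion": [-0.03,-0.035,0,0,0,0,-0.09,-0.105,0,0,0,0,-0.16,-0.185,0,0,0,0,-0.235,-0.27,0.01,0,0,0,-0.31,-0.357,0.03,0,0,0,-0.38,-0.44,0.05,0,0,0,-0.435,-0.5,0.06,0,0,0,-0.465,-0.536,0.06,0,0,0,-0.465,-0.536,0.06,0,0,0,-0.465,-0.536,0.06,0,0,0]
}}

```text
time_s: 33.8
ee_pos: [0.4507, -0.2279, 0.1506]
tool_rot: [-179.9, 0.1, 90.0]
ft_force: [-0.6, 0.3, 0.2]
grip_width: 0.0882
```

```bash
python3 look.py w10 52 .45 -.229 0
```

```text
t 33.8 tcp [ 0.4507 -0.2279  0.1506] [-1.7988e+02  8.0000e-02  8.9960e+01] grip 0.0882 F [-0.6  0.3  0.2]
52 2595 top [ 449.  -228.5] [51.2 52.1] z 0.057
```

View pics/w10.png

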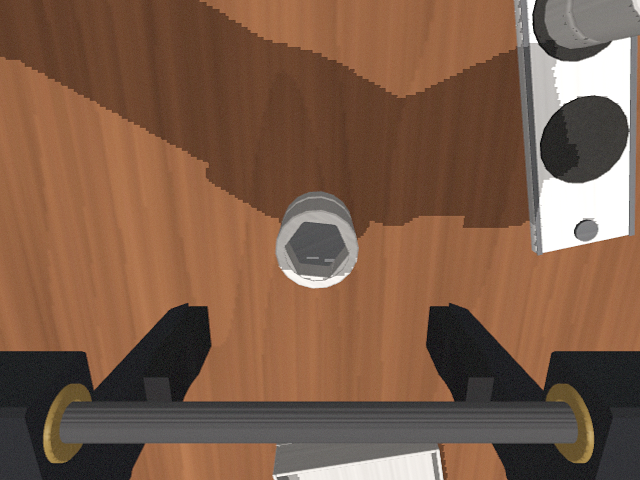

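Socket 52 is centred at (317,248).

Emit:
{"op": "jog_arm", "data": {
  "motion": [-0.002,-0.005,0.04,0,0,0,-0.002,-0.005,0.1,0,0,0,-0.002,-0.005,0.17,0,0,0,-0.002,-0.005,0.24,0,0,0,-0.002,-0.005,0.31,0,0,0,-0.002,-0.005,0.37,0,0,0,-0.002,-0.005,0.41,0,0,0,-0.002,-0.005,0.44,0,0,0,-0.002,-0.005,0.44,0,0,0,-0.002,-0.005,0.44,0,0,0]
}}

```text
time_s: 35.1
ee_pos: [0.4493, -0.2285, 0.0189]
tool_rot: [-179.9, 0.1, 90.0]
ft_force: [-0.0, 0.5, -0.6]
grip_width: 0.088
```

Emit:
{"op": "jog_arm", "data": {
  "motion": [0,0,0,0,0,0,0,0,0,0,0,0,0,0,0,0,0,0,0,0,0,0,0,0,0,0,0,0,0,0,0,0,0,0,0,0,0,0,0,0,0,0,0,0,0,0,0,0,0,0,0,0,0,0,0,0,0,0,0,0],
  "claw": -1
}}

```text
time_s: 36.35
ee_pos: [0.4494, -0.2286, 0.019]
tool_rot: [-179.9, 0.1, 90.0]
ft_force: [0.2, -0.1, 2.3]
grip_width: 0.052
```

Emit:
{"op": "jog_arm", "data": {
  "motion": [0,0,-0.03,0,0,0,0,0,-0.08,0,0,0,0,0,-0.14,0,0,0,0,0,-0.2,0,0,0,0,0,-0.26,0,0,0,0,0,-0.32,0,0,0,0,0,-0.37,0,0,0,0,0,-0.4,0,0,0,0,0,-0.4,0,0,0,0,0,-0.4,0,0,0]
}}

```text
time_s: 37.6
ee_pos: [0.4491, -0.2284, 0.1385]
tool_rot: [-179.9, 0.1, 90.0]
ft_force: [0.2, -0.2, -5.6]
grip_width: 0.0511
```

Emit:
{"op": "jog_arm", "data": {
  "motion": [0.012,0.035,0,0,0,0,0.037,0.105,0,0,0,0,0.065,0.185,0,0,0,0,0.095,0.27,0,0,0,0,0.125,0.355,0,0,0,0,0.155,0.44,0,0,0,0,0.185,0.525,0,0,0,0,0.203,0.578,0,0,0,0,0.211,0.6,0,0,0,0,0.211,0.6,0,0,0,0]
}}

```text
time_s: 38.85
ee_pos: [0.629, -0.1646, 0.1374]
tool_rot: [-179.8, 0.1, 90.0]
ft_force: [-0.0, -0.4, -4.4]
grip_width: 0.051
```

```bash
python3 look.py w11 44 .611 -.087 .013; python3 pad.py w11 .629 -.1645
```

```text
t 38.85 tcp [ 0.629  -0.1646  0.1374] [-1.7982e+02  6.0000e-02  9.0020e+01] grip 0.051 F [-0.  -0.4 -4.4]
44 3536 top [610.1 -88. ] [43.5 43.5] z 0.0861
3958 [ 629.1 -165.5] [56.3 56.8]
```

View pics/w11.png

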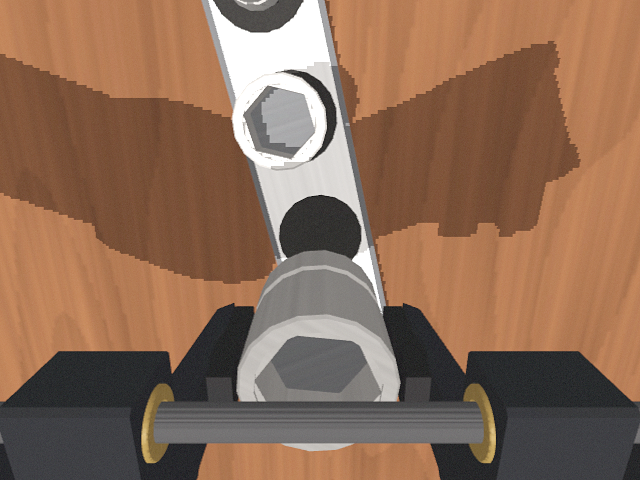

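Pad 4, at (320,232), is directly under the held socket. I'll lower and release.

Emit:
{"op": "jog_arm", "data": {
  "motion": [-0.002,0,0.03,0,0,0,-0.002,0,0.08,0,0,0,-0.002,0,0.135,0,0,0,-0.002,0,0.19,0,0,0,-0.002,0,0.24,0,0,0,-0.002,0,0.285,0,0,0,-0.002,0,0.32,0,0,0,-0.002,0,0.34,0,0,0,-0.002,0,0.348,0,0,0,-0.002,0,0.348,0,0,0]
}}

```text
time_s: 40.15
ee_pos: [0.6282, -0.166, 0.0333]
tool_rot: [-179.8, 0.1, 90.0]
ft_force: [0.8, -0.2, -5.3]
grip_width: 0.0512
```

Emit:
{"op": "jog_arm", "data": {
  "motion": [0,0,0,0,0,0,0,0,0,0,0,0,0,0,0,0,0,0,0,0,0,0,0,0,0,0,0,0,0,0,0,0,0,0,0,0,0,0,0,0,0,0,0,0,0,0,0,0,0,0,0,0,0,0,0,0,0,0,0,0],
  "claw": 1
}}

```text
time_s: 41.4
ee_pos: [0.6282, -0.166, 0.0333]
tool_rot: [-179.8, 0.1, 90.0]
ft_force: [0.3, -1.0, 0.0]
grip_width: 0.088
```

Emit:
{"op": "jog_arm", "data": {
  "motion": [0,0,-0.03,0,0,0,0,0,-0.08,0,0,0,0,0,-0.14,0,0,0,0,0,-0.2,0,0,0,0,0,-0.26,0,0,0,0,0,-0.33,0,0,0,0,0,-0.4,0,0,0,0,0,-0.46,0,0,0,0,0,-0.5,0,0,0,0,0,-0.5,0,0,0]
}}

```text
time_s: 42.65
ee_pos: [0.6292, -0.1657, 0.1843]
tool_rot: [-179.9, 0.1, 90.0]
ft_force: [-0.7, 0.6, -1.0]
grip_width: 0.0878
```

```bash
python3 look.py w12 28 .574 .068 .013 36 .5925 -.0095 .013 44 .611 -.087 .013 52 .629 -.165 .013
python3 - <<'E'
from plant import env
import cv2
im,d=env.read_camera("scene"); cv2.imwrite("pics/scene9.png",im[:,:,::-1])
im,d=env.read_camera("side"); cv2.imwrite("pics/side9.png",im[:,:,::-1])
E
```

```text
t 42.65 tcp [ 0.6292 -0.1657  0.1843] [-1.799e+02  1.100e-01  8.998e+01] grip 0.0878 F [-0.7  0.6 -1. ]
28 no 0
36 213 top [592.1 -25.2] [ 5.3 19.8] z 0.064
44 2329 top [610.1 -88. ] [43.3 43.5] z 0.0861
52 2234 top [ 627.8 -165.8] [51.3 51.7] z 0.07
```

View pics/scene9.png

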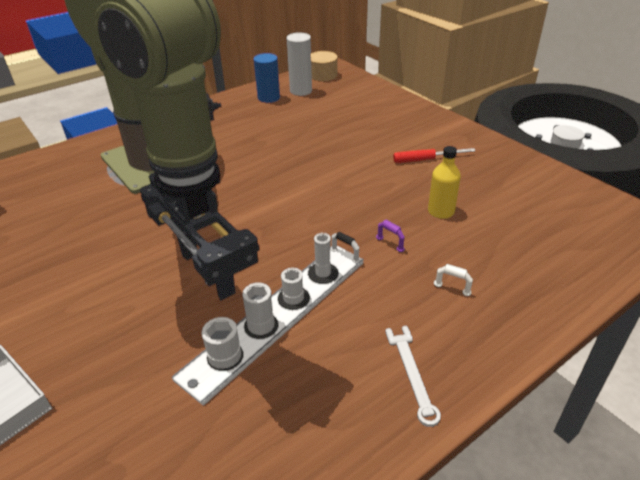

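View pics/w12.png

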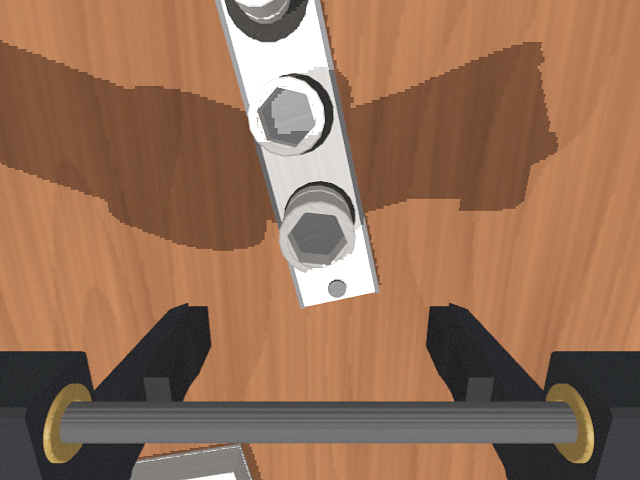

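All four sockets stand upright on their pads, from the narrowest at the handle (322,255) to the widest at the far end (222,342). The bottle is unmoved at (445,187), and the gripper is open and clear. I'll hand it in.

```bash
python3 -c "
from plant import env
print(env.hand_in())"
```

```text
the job is handed in; nothing more can be done
None
```

All four sockets are back on the rail, upright with openings up, in order 28, 36, 44, 52 mm from the black-gripped handle to the far end. I handed the job in at about 43 s, with the gripper open and raised clear.

- **Placement:** the wrist camera put each socket's top centre about 1 mm from its pad centre. The top heights fit sockets standing on the pads. For the 28 and 36 this was read shortly after each was released; the final wrist view did not show the 28 and caught only part of the 36. The last scene picture shows both upright in place.
- **Bottle and look-alikes:** in that picture the yellow bottle and the purple and white look-alikes are where they started.
- **Forces:** the force readings at the end of each move stayed below about 6 N.
- **Disagreement:** the scene and side cameras differed from the wrist camera by 2–6 mm on the pad positions. I used the wrist camera and re-measured each pad with it before lowering a socket; the pad 2 reading there was partly spoiled, but its centre agreed within 0.5 mm.

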